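Close the soap case and hold it up level

ROBOT

A 6-joint arm with a two-finger parallel gripper is mounted at the origin on the work surface. World frame = base frame: x ahead of the robot, y to its left, z up, the work surface at z = 0. Lengths are in mm, angles in rad, forces in N, time in s.
With the tool pointing down it reaches from about 350 to 875 mm from the base axis. Payload 4.2 kg.
Tool frame: the origin (TCP) lies between the finger pads; the fingertips stand 11 mm ahead of it and the grasp point (between the pads) lies 8 mm behind it; z points along the fingers, y is the direction in which the jaws open and shut (so a half turn about z gives the same grasp; the last joint's range is limited). The gripper opens to 85 mm and grips with 20 to 120 N. Pads are 22 mm wide; open, the fingers measure 114 mm over their backs; the gripper's body (76 mm by 85 mm) begins 54 mm behind the grasp point. The pads swing forward as they close: fully open they stand 13 mm farther back than shut.
Start: joints at [1.514, 0.385, 0.008, 0, -1.194, -0.259], TCP at [194.078, 594.082, 242.312] pointing down, gripper open.
Joint ranges: [-3.14, 3.14], [-1.21, 2.06], [-1.07, 1.41], [-3.16, 2.05], [-2.99, -0.16], [-3.1, 3.1]. Speed limits (rad/s): [2.79, 2.79, 3.14, 3.14, 3.14, 3.14].

INTERFACE

Orientations are given as a unit quaternion [x, y, z, w].
In Python, from bench import * gives the robot as it stands.
- The arm moves only by the tool servo_tool, never from a script. Its argument "rows" is a list of rows, each a list of 7 numbers: the opening, from 0 (shut) to 1 (fully open), then the shift along the tool's x, y, z in cm, then the turn, a rotation vector about the tool's x, y, z in degrees. A call has 1 to 12 rows; each row shifts and turns the commanded pose from where the row before left it, along the tool's axes as they then stand; what a row does not reach is not made up. A row lasts 1/10 s, in which the tool goes at most 50 mm and 8.59 degrees, less where a joint would pass 70% of its speed; a pose out of reach is approached as far as the arm can. A call is refused whole if a number of a shift passes 5 or a number of a turn 8.59, either way. A call with a gripper value outside its range is refused whole. The fingers move at their own pace and stop on an object; the grip force is fixed at half the most. Time passes only in rows, so rows that do not move let the fingers close. It gives the time, the measured TCP pose, the force and the opening at its end, in the units of the state.
- read_state(): the state, without advancing time (a new reading comes with each control period).
- get_image(name): name is "side" or "top" or "wrist"; returns a dict with "image" (420x560x3 uint8, red, green, blue), "mtx" (3x3 intrinsics, pixels), "extrinsics" (4x4, takes a point from camera to world coordinates). Camera axes: x right, y up, looking along -z (the intrinsics and any distortion apply to the point x, -y, -z); pixel columns grow to the right and rows downward; lengths in mm; the calibration is good to about 2 mm. A picture is of the moment at which its call begins. There is no depth.
- job_done(): hands the job in, once; it reports no verdict.
The state is a dict: "clock": time; "joints": joint angles; "joint_vel": joint speeds; "joint_efforts": joint torques, N m; "position": TCP position; "ee_rot": TCP orientation; "contact_force": force on the tool from outside, world axes, zero at the start; "wrist_torque": the same for the moment, N m; "gripper_width": finger opening in mm.
Only numpy, scipy, OpenCV 4.12 (cv2) and the standard library are available. Lean on these libraries where they do the work, as an engineer would, in place of code of your own. Each camera call takes 0.05 s, during which the arm holds its last target. There are 200 camera calls.

TASK

Put the loose lid squarely on the blue travel soap case, ridge up, so that it drops fully home over the soap, and let go of it. Then take the closed case by its body, lift it clear of the shelf so the pine underneath can be wiped, and finish while still holding it: steady, level and at least 10 cm above the shelf, with the lid still home. Never tip the case on the way, and leave the jar, the tin and the things on the pegboard alone.

Things in the scene. Friction and masses are not known exactly. Their poses are not given: they have to be found in the camera images.
- case_mid (a point): Centre (half-way up, 19 mm above its underside) of the open-topped dark blue soap case, a loose rigid box 96 (its x) x 58 (its y) x 38 mm high (its z, up), walls and floor 4 mm, so the opening is 88 x 50 mm; about 100 g empty. It stands on the shelf with the soap inside; it may be on the left or on the right of the lid.
- lid_ridge (a point): Centre of the ridge on the loose light blue lid (50 g, lying right way up, no latch, fits either way round). From below: plug 83 x 45 x 6 mm (lower 3 mm 78 x 40) that enters the case, plate 94 (x) x 56 (y) x 5 mm that rests on its rim, ridge 50 (x) x 14 (y) x 18 mm to pinch. Point: 20 mm over the lid's underside, 9 mm over the plate, 9 mm below the top; when home, 33 mm above case_mid.
- soap_mid (a point): Centre of the cream soap bar lying loose in the case, 76 x 42 x 20 mm, 60 to 130 g; its top is below the plug when the lid is home.
- jar_mid (a point): Centre of the frosted glass jar with an aluminium screw-top, 70 mm in diameter, 90 mm high, loose, upright; to be left alone.
- tin_mid (a point): Centre of the small round white and copper balm tin, 58 mm in diameter, 24 mm high, loose; to be left alone.
- pegboard: Small white pegboard panel, 220 mm wide (its y), 8 mm thick (its x), 245 mm high, on two wooden feet, fixed; origin under its centre on the shelf. Its front (-x) carries two chrome hooks that stand out 35 mm.
- comb (a joint): Swing of the wooden comb hanging on one hook, rad, 0 hanging straight; to be left alone.
- claw (a joint): Swing of the brown plastic hair claw hanging on the other hook, rad, 0 hanging straight; to be left alone.
Mind the look-alikes: they are no part of the job. Leave any green or yellow look-alike of the part that bears lid_ridge alone.

How it is judged:
By the outcome, as a careful person would: the job done as asked, in the order asked, and still so for the second after the job is handed in, while the arm keeps its last pose, push and grip.
It also fails if it takes over 51 s, if anything falls off the work surface, if the arm or the gripper's body presses on something with over 40 N, if the wrist force passes 120 N, or if a joint passes its speed limit or range.

## Working session

There is one attempt and no reset: what is moved stays moved. The work goes in short steps, Python scripts to look and compute and a tool call to move; the robot and the scene stay as the last step left them, time stands still between calls to the robot, and variables do not carry over. Pictures are saved under pics/ and viewed, about 8 in all and at most 12, crops included, and the job is handed in when it is done.

Besides the shell and the picture viewer there is one more tool, called after "Emit:" as name(argument=value, ...), one argument or row to a line, values as JSON. servo_tool: Moves the arm, as the interface text tells. Its arguments: {"type":"object","properties":{"rows":{"type":"array","items":{"type":"array","items":{"type":"number"}}}},"required":["rows"]}

```bash
mkdir -p pics; cat > h.py <<'E'
from bench import *
import numpy as np, cv2
from scipy.spatial.transform import Rotation as R
def snap(n,f):
    d=get_image(n); cv2.imwrite('pics/'+f,cv2.cvtColor(d['image'],cv2.COLOR_RGB2BGR)); np.savez('pics/'+f+'.npz',**{k:np.array(d[k]) for k in('mtx','extrinsics')},image=d['image']); print(n,np.round(d['extrinsics'],3).tolist(),np.round(d['mtx'],1).tolist(),[k for k in d])
def pt(f,u,v,z):
    d=np.load('pics/'+f+'.npz');r=np.linalg.inv(d['mtx'])@[u,v,1];r=d['extrinsics'][:3,:3]@[r[0],-r[1],-r[2]];o=d['extrinsics'][:3,3];return o+r*(z-o[2])/r[2]
def px(f,P):
    d=np.load('pics/'+f+'.npz');E=np.linalg.inv(d['extrinsics']);c=(E@[*P,1])[:3];q=d['mtx']@[c[0],-c[1],-c[2]];return q[:2]/q[2]
E
python3 - <<'E'
from h import *
snap('top','t0.png');snap('side','s0.png')
a=cv2.imread('pics/t0.png');b=cv2.imread('pics/s0.png')
print(read_state())
E
```

```text
top [[0.001, 0.988, -0.158, 377.564], [-1.0, 0.001, -0.001, 128.31], [-0.001, 0.158, 0.988, 1507.398], [0.0, 0.0, 0.0, 1.0]] [[521.0, 0.0, 276.5], [0.0, 521.0, 210.8], [0.0, 0.0, 1.0]] ['image', 'mtx', 'extrinsics']
side [[0.817, 0.322, -0.478, 107.035], [-0.576, 0.436, -0.691, -553.072], [-0.014, 0.84, 0.542, 675.991], [0.0, 0.0, 0.0, 1.0]] [[475.5, 0.0, 269.8], [0.0, 475.5, 213.6], [0.0, 0.0, 1.0]] ['image', 'mtx', 'extrinsics']
{'clock': 0.1, 'joints': array([ 1.51361903e+00,  3.85510374e-01,  6.78895793e-03, -4.27277142e-04,
       -1.19398268e+00, -2.58617268e-01]), 'joint_vel': array([-0.00017682, -0.00274556,  0.00376394,  0.0023367 ,  0.00056002,
       -0.0003351 ]), 'joint_efforts': array([-4.53428984e-04, -3.93321025e+01,  1.88928133e+01,  4.19793382e+00,
       -2.60413552e-03,  4.22299891e-06]), 'position': array([193.92761129, 593.64671182, 241.3239015 ]), 'ee_rot': array([ 9.87547240e-01, -1.57319738e-01, -1.01655656e-04,  9.69017807e-04]), 'contact_force': array([-0.38380937, -0.61095807, -0.23632866]), 'wrist_torque': array([ 0.00200267,  0.00676951, -0.04994884]), 'gripper_width': 85.7250090235289}
```

View pics/t0.png

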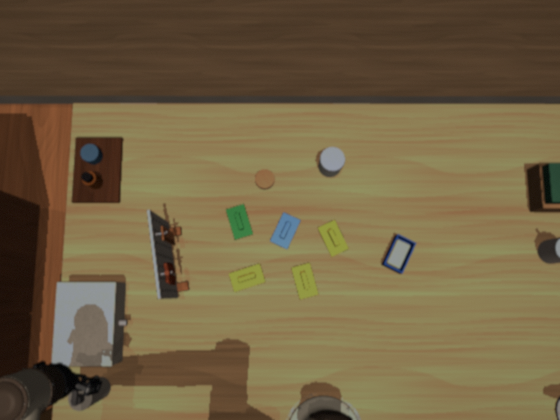

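View pics/s0.png

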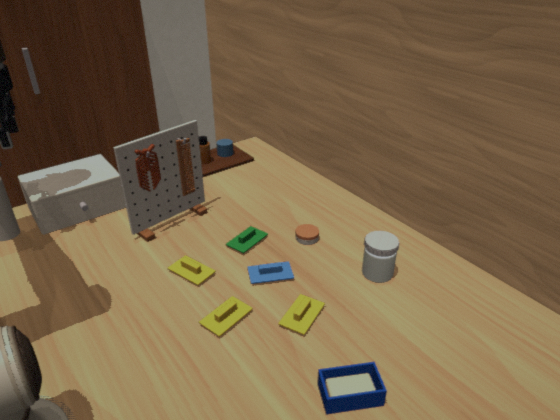

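The top view shows the blue lid at about (286,230) and the case with soap at (399,253). The jar (332,160), the tin (264,179) and the pegboard (165,255) are well off, and there are green and yellow decoys around the lid.

```bash
cat >> h.py <<'E'
def rect(f,lo,hi,z,roi=None):
    im=np.load('pics/'+f+'.npz')['image'];m=cv2.inRange(cv2.cvtColor(im,cv2.COLOR_RGB2HSV),lo,hi)
    if roi: k=np.zeros_like(m);k[roi[1]:roi[3],roi[0]:roi[2]]=255;m&=k
    c=max(cv2.findContours(m,cv2.RETR_EXTERNAL,cv2.CHAIN_APPROX_NONE)[0],key=cv2.contourArea).reshape(-1,2)
    P=np.array([pt(f,u,v,z)[:2] for u,v in c],np.float32);r=cv2.minAreaRect(P)
    b=cv2.boxPoints(r);e=b[1]-b[0];g=b[2]-b[1];l=e if np.hypot(*e)>np.hypot(*g) else g
    return np.round(r[0],1),np.round(r[1],1),round(float(np.degrees(np.arctan2(l[1],l[0]))%180),1)
E
python3 - <<'E'
from h import *
print('lid',rect('t0.png',(100,90,90),(118,255,255),11,(260,200,315,260)))
print('case',rect('t0.png',(105,100,20),(130,255,255),38,(370,225,430,285)))
print('jar',pt('t0.png',332,160,90),'tin',pt('t0.png',264,179,24),'peg',pt('t0.png',152,212,245),pt('t0.png',162,297,245))
s=read_state();print(R.from_quat(s['ee_rot']).as_matrix().round(3).tolist())
E
```

```text
lid (array([559.7, 105.8]), array([50.4, 87.4]), 155.0)
case (array([ 490.6, -214.4]), array([58. , 93.7]), 153.5)
jar [747.78956352 -25.43348127  90.        ] tin [707.95009512 166.26712471  24.        ] peg [575.6934654  434.97174169 245.        ] [370.00169396 403.08474501 245.        ]
[[0.951, -0.311, -0.001], [-0.311, -0.95, -0.002], [0.0, 0.002, -1.0]]
```

Emit:
servo_tool(
  rows=[
    [1,0,0,-5,0,0,0],
    [1,0,0,-5,0,0,0],
    [1,0,0,-5,0,0,0],
    [1,3.6,2.5,0,0,0,0],
    [1,3.6,2.5,0,0,0,0],
    [1,3.6,2.5,0,0,0,0],
    [1,3.6,2.5,0,0,0,0],
    [1,3.6,2.5,0,0,0,0],
    [1,3.6,2.5,0,0,0,0],
    [1,3.6,2.5,0,0,0,0],
    [1,3.6,2.5,0,0,0,0],
    [1,3.6,2.5,0,0,0,0],
  ],
)

```text
clock: 1.3
position: [432.7, 277.9, 392.1]
ee_rot: [0.988, -0.157, -0.0, 0.0]
contact_force: [1.6, 0.2, -1.0]
gripper_width: 85.5
```

Emit:
servo_tool(
  rows=[
    [1,3.6,2.5,0,0,0,0],
    [1,3.6,2.5,0,0,0,0],
    [1,3.6,2.5,0,0,0,0],
    [1,3.4,2.5,2,0,0,0],
    [1,3.3,2.5,3,0,0,0],
    [1,0,0,5,0,0,6.9],
    [1,0,0,5,0,0,0],
    [1,0,0,2,0,0,0],
    [1,0,0,0,0,0,0],
    [1,0,0,0,0,0,0],
  ],
)

```text
clock: 2.3
position: [559.8, 107.3, 223.6]
ee_rot: [0.976, -0.216, 0.0, 0.0]
contact_force: [0.6, 0.5, 0.0]
gripper_width: 85.5
```

```bash
python3 - <<'E'
from h import *
snap('wrist','w1.png')
s=read_state();print(s['position'],s['joints'],R.from_quat(s['ee_rot']).as_matrix().round(3).tolist())
print(px('w1.png',[560,106,11]))
E
```

```text
wrist [[-0.421, 0.861, 0.285, 633.021], [-0.907, -0.399, -0.132, 71.724], [0.001, -0.314, 0.949, 356.512], [0.0, 0.0, 0.0, 1.0]] [[337.9, 0.0, 274.9], [0.0, 337.9, 209.3], [0.0, 0.0, 1.0]] ['image', 'mtx', 'extrinsics']
[560.27142278 107.56158565 224.71413985] [ 4.73996422e-01  3.04232660e-01 -1.58459325e-01  8.99857784e-04
 -1.10509627e+00  6.60762257e-01] [[0.907, -0.422, 0.003], [-0.422, -0.907, 0.001], [0.002, -0.002, -1.0]]
[274.35847753 178.64756268]
```

View pics/w1.png

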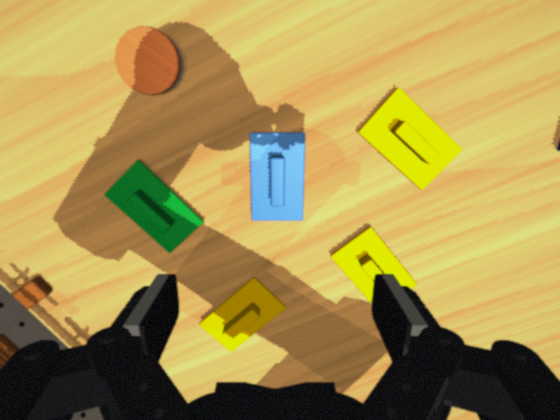

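The wrist view shows the lid at about (277,176), nearly axis-aligned. Its ridge runs from (277,155) to (277,205), and the fingers clear the decoys.

```bash
python3 - <<'E'
from h import *
for z in (11,):print('lid',rect('w1.png',(98,80,40),(122,255,255),z,(235,120,320,235)))
print(px('w1.png',[556,107,11]))
E
```

```text
lid (array([559.8, 103.2]), array([55. , 91.7]), 155.1)
[275.09913005 182.41990343]
```

Emit:
servo_tool(
  rows=[
    [1,0.15,0.4,4,0,0,0],
    [0.6,0,0,5,0,0,0],
    [0.6,0,0,5,0,0,0],
    [0.6,0,0,3,0,0,0],
    [0.6,0,0,1,0,0,0],
    [0.6,0,0,0.5,0,0,0],
    [0.6,0,0,0,0,0,0],
    [0.6,0,0,0,0,0,0],
  ],
)

```text
clock: 3.15
position: [560.5, 103.7, 40.2]
ee_rot: [0.976, -0.216, 0.002, -0.001]
contact_force: [-0.2, -0.2, 0.8]
gripper_width: 51.6
```

```bash
python3 - <<'E'
from h import *
p=[]
for i in range(2):
    p.append(read_state()['position']); snap('wrist',f'w2{i}.png')
print(p,R.from_quat(read_state()['ee_rot']).as_matrix().round(3).tolist())
E
```

```text
wrist [[-0.421, 0.862, 0.282, 633.257], [-0.907, -0.399, -0.134, 67.854], [-0.003, -0.312, 0.95, 173.24], [0.0, 0.0, 0.0, 1.0]] [[337.9, 0.0, 274.9], [0.0, 337.9, 209.3], [0.0, 0.0, 1.0]] ['image', 'mtx', 'extrinsics']
wrist [[-0.421, 0.862, 0.282, 633.086], [-0.907, -0.399, -0.134, 67.755], [-0.003, -0.313, 0.95, 173.112], [0.0, 0.0, 0.0, 1.0]] [[337.9, 0.0, 274.9], [0.0, 337.9, 209.3], [0.0, 0.0, 1.0]] ['image', 'mtx', 'extrinsics']
[array([560.47161386, 103.68630411,  40.22735819]), array([560.25339514, 103.55985948,  40.08753287])] [[0.906, -0.422, 0.003], [-0.422, -0.906, 0.002], [0.002, -0.003, -1.0]]
```

View pics/w21.png

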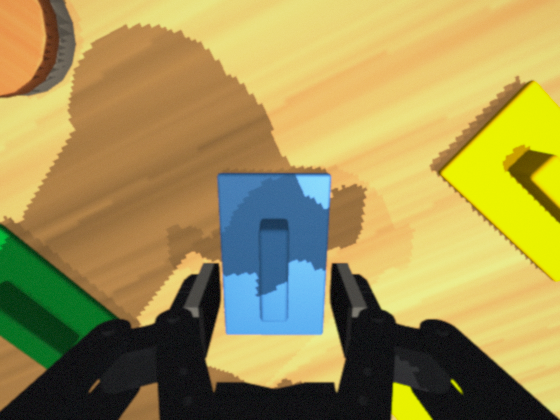

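The lid is centred between the fingers (lid columns 220–330, fingers at 215 and 335).

Emit:
servo_tool(
  rows=[
    [0.5,0,0,1,0,0,0],
    [0.4,0,0,0.5,0,0,0],
    [0.2,0,0,0,0,0,0],
    [0,0,0,0,0,0,0],
    [0,0,0,0,0,0,0],
    [0,0,0,0,0,0,0],
    [0,0,0,0,0,0,0],
    [0,0,0,0,0,0,0],
  ],
)

```text
clock: 4.05
position: [558.8, 102.8, 22.9]
ee_rot: [0.976, -0.216, -0.0, 0.0]
contact_force: [-0.0, -0.3, -0.4]
gripper_width: 12.4
```

Emit:
servo_tool(
  rows=[
    [0,0,0,-2,0,0,0],
    [0,0,0,-4,0,0,0],
    [0,0,0,-5,0,0,0],
    [0,0,0,-5,0,0,0],
    [0,1,3,0,0,0,0],
    [0,1,4,0,0,0,0],
    [0,1,4,0,0,0,0],
    [0,1,4,0,0,0,0],
    [0,1,4,0,0,0,0],
    [0,1,2,0,0,0,0],
    [0,0,0,0,0,0,0],
    [0,0,0,0,0,0,0],
  ],
)

```text
clock: 5.25
position: [524.3, -113.1, 182.9]
ee_rot: [0.976, -0.217, -0.0, -0.0]
contact_force: [0.3, 0.8, -1.2]
gripper_width: 12.4
```

```bash
python3 - <<'E'
from h import *
snap('wrist','w3.png')
s=read_state();print(s['position'],s['gripper_width'],R.from_quat(s['ee_rot']).as_matrix().round(3).tolist())
print(px('w3.png',[490.6,-214.4,38]))
E
```

```text
wrist [[-0.422, 0.86, 0.286, 597.601], [-0.906, -0.401, -0.133, -148.809], [0.0, -0.315, 0.949, 315.647], [0.0, 0.0, 0.0, 1.0]] [[337.9, 0.0, 274.9], [0.0, 337.9, 209.3], [0.0, 0.0, 1.0]] ['image', 'mtx', 'extrinsics']
[ 524.41394423 -112.47736412  182.9009049 ] 12.823067448493571 [[0.906, -0.423, -0.0], [-0.423, -0.906, 0.0], [-0.0, -0.0, -1.0]]
[398.66288462 183.4202189 ]
```

View pics/w3.png

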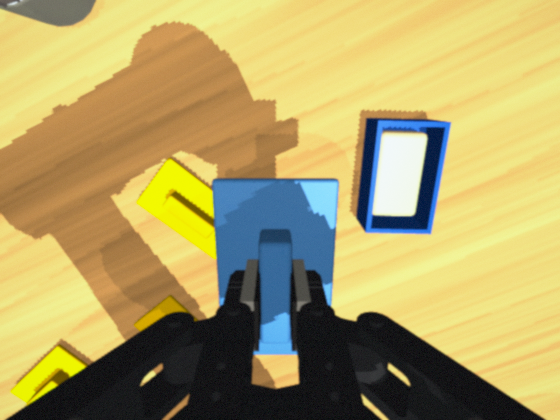

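The lid is held level at columns 213–338. The case is at right, around (405,178), with the soap inside. I'll zoom in for rim corners.

```bash
python3 - <<'E'
from h import *
a=cv2.imread('pics/w3.png')[100:260,200:460];cv2.imwrite('pics/w3c.png',cv2.resize(a,None,fx=3,fy=3,interpolation=cv2.INTER_CUBIC))
# predicted rim
print(rect('w3.png',(105,100,20),(130,255,255),38,(345,100,470,250)))
E
```

```text
(array([ 493.8, -216.9]), array([66.6, 96.9]), 153.8)
```

View pics/w3c.png

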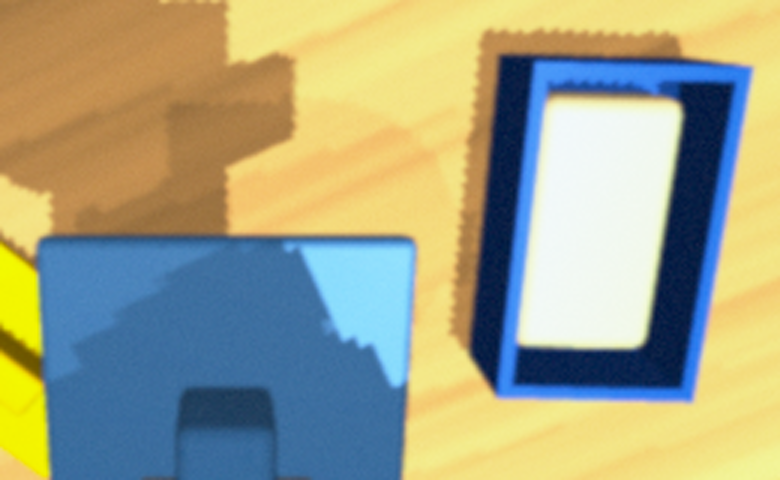

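```bash
python3 - <<'E'
from h import *
f=lambda p:((p[0]+.5)/3-.5+200,(p[1]+.5)/3-.5+100)
C=np.array([pt('w3.png',*f(p),38)[:2] for p in[(533,59),(752,67),(693,402),(497,398)]],np.float32)
print(C.round(1).tolist(),C.mean(0),cv2.minAreaRect(C))
a=(C[0]+C[1]-C[2]-C[3]);print('yaw',np.degrees(np.arctan2(a[1],a[0])), [np.hypot(*(C[i]-C[i-1])) for i in range(4)])
L=np.array([pt('w3.png',*f(p),169)[:2] for p in[(40,240),(414,240),(402,480),(50,480)]])
T=np.array([524.4,-112.6]);M=np.array([[.906,-.423],[-.423,-.906]])
print('lid pts in tool',((L-T)@M).round(1).tolist())
print('case in tool',(C.mean(0)-T)@M)
E
```

```text
[[547.7999877929688, -215.6999969482422], [521.2999877929688, -267.79998779296875], [434.79998779296875, -225.60000610351562], [460.5, -173.5]] [ 491.11655 -220.62057] ((491.3280334472656, -220.62567138671875), (58.461700439453125, 97.21617126464844), 64.00996398925781)
yaw -25.885487 [np.float32(96.95995), np.float32(58.470707), np.float32(96.18997), np.float32(58.109833)]
lid pts in tool [[46.7, -25.6], [46.8, 29.8], [7.4, 30.2], [7.3, -26.2]]
case in tool [ 15.53789445 111.94554168]
```

Emit:
servo_tool(
  rows=[
    [0,0.4,3,0,0,0,0.8],
    [0,0.4,3,0,0,0,0],
    [0,0.4,3,0,0,0,0],
    [0,0.38,2,3,0,0,0],
    [0,0,0,4,0,0,0],
    [0,0,0,3,0,0,0],
    [0,0,0,1.5,0,0,0],
    [0,0,0,0,0,0,0],
    [0,0,0,0,0,0,0],
    [0,0,0,0,0,0,0],
  ],
)

```text
clock: 6.3
position: [492.6, -218.5, 69.3]
ee_rot: [0.975, -0.223, 0.001, -0.0]
contact_force: [0.1, 0.3, -1.3]
gripper_width: 12.3
```

```bash
python3 - <<'E'
from h import *
print(read_state()['position'])
snap('wrist','w4.png');snap('side','s4.png')
print(read_state()['position'],read_state()['ee_rot'])
a=cv2.imread('pics/w4.png')[130:380,160:400];b=cv2.imread('pics/s4.png')
c=px('s4.png',[491,-217,40]).astype(int);b=b[c[1]-70:min(c[1]+55,420),c[0]-85:c[0]+85]
a=cv2.resize(a,(400,417));b=cv2.resize(b,(400,int(400*b.shape[0]/b.shape[1])),interpolation=cv2.INTER_CUBIC);print(c,a.shape,b.shape)
o=np.zeros((420,800,3),np.uint8);o[:417,:400]=a;o[:b.shape[0],400:]=b;cv2.imwrite('pics/c4.png',o)
E
```

```text
[ 492.56390682 -218.46372288   69.29088482]
wrist [[-0.432, 0.856, 0.282, 565.108], [-0.902, -0.411, -0.135, -254.918], [-0.0, -0.313, 0.95, 202.309], [0.0, 0.0, 0.0, 1.0]] [[337.9, 0.0, 274.9], [0.0, 337.9, 209.3], [0.0, 0.0, 1.0]] ['image', 'mtx', 'extrinsics']
side [[0.817, 0.322, -0.478, 107.035], [-0.576, 0.436, -0.691, -553.072], [-0.014, 0.84, 0.542, 675.991], [0.0, 0.0, 0.0, 1.0]] [[475.5, 0.0, 269.8], [0.0, 475.5, 213.6], [0.0, 0.0, 1.0]] ['image', 'mtx', 'extrinsics']
[ 492.25424175 -218.64685327   69.30817187] [ 9.74849426e-01 -2.22860185e-01  1.38782027e-03 -9.48956899e-05]
[350 378] (417, 400, 3) (263, 400, 3)
```

View pics/c4.png

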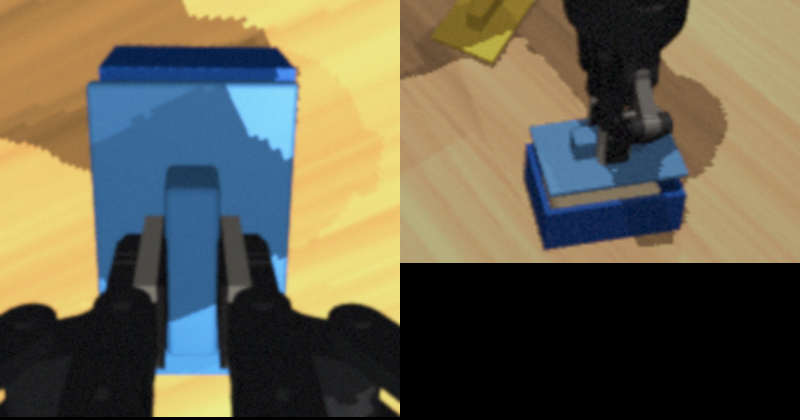

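The lid sits over the case. In the wrist view the plate columns are 88–298 and the case rim about 98–298, so there may be a slight y shift. I'll zoom in on the far edge.

```bash
python3 - <<'E'
from h import *
a=cv2.imread('pics/w4.png')[145:225,200:350];a=cv2.resize(a,None,fx=5,fy=5,interpolation=cv2.INTER_CUBIC)
a=(255*(a/255.)**.6).astype(np.uint8);cv2.imwrite('pics/w4z.png',a)
M=R.from_quat(read_state()['ee_rot']).as_matrix();T=read_state()['position']
def q(x,y,z): return ((px('w4.png',[*(T+x*M[:,0]+y*M[:,1])[:2],z])-[200,145])*5+2).round(1)
print('pred lid plate top far',q(47,-28,T[2]-14),q(47,28,T[2]-14),'case rim',q(48,-29,38),q(48,29,38),'base',q(48,-29,0),q(48,29,0))
E
```

```text
pred lid plate top far [ 49.9 173.1] [679.  174.5] case rim [ 71.5 123.1] [659.9 124.4] base [125.9  59.7] [609.5  60.8]
```

View pics/w4z.png

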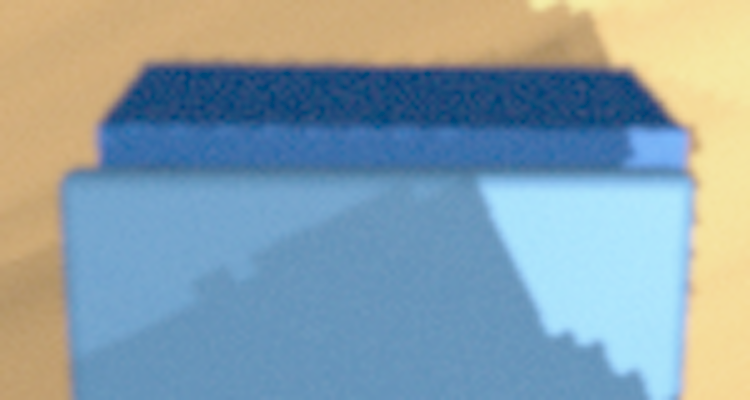

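Against the prediction, the rim is about 1.6 mm further along +y than the lid, and x and yaw agree. I'll correct that and lower gently.

Emit:
servo_tool(
  rows=[
    [0,0,0.15,0,0,0,0],
    [0,0,0,0.2,0,0,0],
    [0,0,0,0.2,0,0,0],
    [0,0,0,0.2,0,0,0],
    [0,0,0,0.2,0,0,0],
    [0,0,0,0.2,0,0,0],
    [0,0,0,0,0,0,0],
    [0,0,0,0,0,0,0],
  ],
)

```text
clock: 7.2
position: [490.6, -220.2, 57.9]
ee_rot: [0.975, -0.223, -0.0, 0.0]
contact_force: [0.9, -0.5, -0.7]
gripper_width: 12.7
```

Emit:
servo_tool(
  rows=[
    [0,0,0,0.1,0,0,0],
    [0,0,0,0.1,0,0,0],
    [0,0,0,0,0,0,0],
    [0,0,0,0,0,0,0],
  ],
)

```text
clock: 7.6
position: [490.6, -220.2, 56.0]
ee_rot: [0.975, -0.223, 0.0, 0.0]
contact_force: [-0.1, -0.8, -1.0]
gripper_width: 12.4
```

Emit:
servo_tool(
  rows=[
    [0,0,0,0.1,0,0,0],
    [0,0,0,0.05,0,0,0],
    [0,0,0,0,0,0,0],
    [0,0,0,0,0,0,0],
  ],
)

```text
clock: 8.0
position: [490.7, -220.2, 54.7]
ee_rot: [0.975, -0.223, 0.0, 0.0]
contact_force: [-1.1, 1.2, 2.6]
gripper_width: 12.7
```

The force rises at z = 54.7, close to the 54.9 expected for home. Releasing and backing off.

Emit:
servo_tool(
  rows=[
    [0.3,0,0,0,0,0,0],
    [0.4,0,0,0,0,0,0],
    [0.4,0,0,0,0,0,0],
    [0.4,0,0,0,0,0,0],
    [0.4,0,0,-2,0,0,0],
    [0.7,0,0,-5,0,0,0],
    [1,0,0,-4,0,0,0],
    [1,0,0,0,0,0,0],
    [1,0,0,0,0,0,0],
    [1,0,0,0,0,0,0],
  ],
)

```text
clock: 9.0
position: [489.7, -219.9, 163.4]
ee_rot: [0.975, -0.223, -0.001, -0.0]
contact_force: [-0.2, 0.2, 0.2]
gripper_width: 85.2
```

```bash
python3 - <<'E'
from h import *
s=read_state();T=s['position'];M=R.from_quat(s['ee_rot']).as_matrix();print(T,s['gripper_width'])
snap('wrist','w5.png');snap('side','s5.png')
a=cv2.imread('pics/w5.png')[110:320,170:380];b=cv2.imread('pics/s5.png')[310:420,280:420]
o=np.zeros((400,800,3),np.uint8);o[:,:400]=cv2.resize(a,(400,400),interpolation=cv2.INTER_CUBIC);b=cv2.resize(b,(400,314),interpolation=cv2.INTER_CUBIC);o[:314,400:]=b;cv2.imwrite('pics/c5.png',o)
E
```

```text
[ 489.73469413 -219.92283534  163.399321  ] 85.18705874727046
wrist [[-0.434, 0.854, 0.286, 562.844], [-0.901, -0.412, -0.137, -256.703], [0.001, -0.317, 0.948, 296.009], [0.0, 0.0, 0.0, 1.0]] [[337.9, 0.0, 274.9], [0.0, 337.9, 209.3], [0.0, 0.0, 1.0]] ['image', 'mtx', 'extrinsics']
side [[0.817, 0.322, -0.478, 107.035], [-0.576, 0.436, -0.691, -553.072], [-0.014, 0.84, 0.542, 675.991], [0.0, 0.0, 0.0, 1.0]] [[475.5, 0.0, 269.8], [0.0, 475.5, 213.6], [0.0, 0.0, 1.0]] ['image', 'mtx', 'extrinsics']
```

View pics/c5.png

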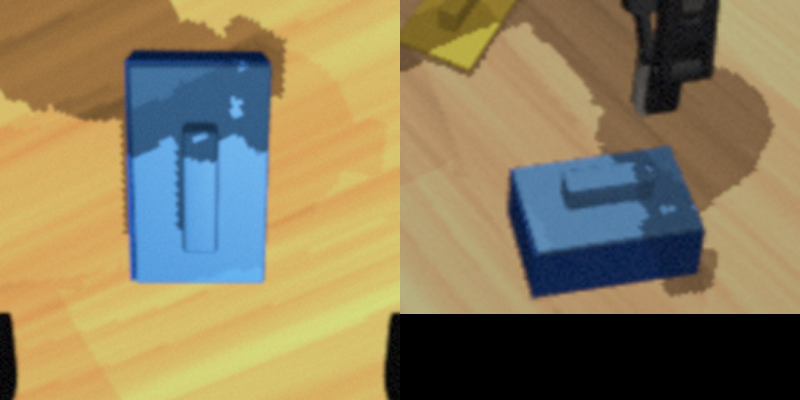

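The lid is home: square, flush on the rim, with no gap in the side view. Now I'll straddle the body.

Emit:
servo_tool(
  rows=[
    [1,0,0,4,0,0,0],
    [1,0,0,4,0,0,0],
    [1,0,0,3,0,0,0],
    [1,0,0,2,0,0,0],
    [1,0,0,1,0,0,0],
    [1,0,0,0.5,0,0,0],
    [1,0,0,0,0,0,0],
    [1,0,0,0,0,0,0],
  ],
)

```text
clock: 9.9
position: [491.3, -220.3, 20.3]
ee_rot: [0.975, -0.223, 0.001, 0.0]
contact_force: [-0.1, -0.3, 0.9]
gripper_width: 85.2
```

Emit:
servo_tool(
  rows=[
    [1,0,0,0.4,0,0,0],
    [0.9,0,0,0,0,0,0],
    [0.8,0,0,0,0,0,0],
    [0.7,0,0,0,0,0,0],
    [0.6,0,0,0,0,0,0],
    [0.4,0,0,0,0,0,0],
    [0.2,0,0,0,0,0,0],
    [0,0,0,0,0,0,0],
    [0,0,0,0,0,0,0],
  ],
)

```text
clock: 10.8
position: [491.2, -220.1, 16.2]
ee_rot: [0.975, -0.223, 0.001, -0.0]
contact_force: [0.0, 2.9, 4.8]
gripper_width: 57.1
```

Emit:
servo_tool(
  rows=[
    [0,0,0,0,0,0,0],
    [0,0,0,-0.5,0,0,0],
    [0,0,0,-1,0,0,0],
    [0,0,0,-1.5,0,0,0],
    [0,0,0,-2,0,0,0],
    [0,0,0,-2,0,0,0],
    [0,0,0,-2,0,0,0],
    [0,0,0,-2,0,0,0],
    [0,0,0,-2,0,0,0],
    [0,0,0,-1.5,0,0,0],
    [0,0,0,-0.5,0,0,0],
    [0,0,0,0,0,0,0],
  ],
)

```text
clock: 12.0
position: [490.5, -220.2, 166.0]
ee_rot: [0.975, -0.223, 0.001, -0.0]
contact_force: [-0.2, -0.0, -2.2]
gripper_width: 57.3
```

Emit:
servo_tool(
  rows=[
    [0,0,0,0,0,0,0],
    [0,0,0,0,0,0,0],
    [0,0,0,0,0,0,0],
    [0,0,0,0,0,0,0],
    [0,0,0,0,0,0,0],
  ],
)

```text
clock: 12.5
position: [490.5, -220.1, 165.1]
ee_rot: [0.975, -0.223, -0.0, 0.0]
contact_force: [0.6, -0.4, -2.2]
gripper_width: 57.3
```

```bash
python3 - <<'E'
from h import *
s=read_state();print(s['position'],s['gripper_width'],s['ee_rot'],abs(s['joint_vel']).max())
snap('wrist','w6.png');snap('side','s6.png')
c=px('s6.png',[491,-220,160]).astype(int);print(c)
a=cv2.imread('pics/w6.png')[130:390,150:410];y=max(c[1]-70,0);b=cv2.imread('pics/s6.png')[y:y+140,c[0]-70:c[0]+70]
o=np.hstack([cv2.resize(i,(400,400),interpolation=cv2.INTER_CUBIC) for i in(a,b)]);cv2.imwrite('pics/c6.png',o)
E
```

```text
[ 490.52358954 -220.1407566   165.14751954] 57.34045514204954 [ 9.74779054e-01 -2.23171864e-01 -3.36853763e-04  3.36143058e-05] 0.0031889794833798485
wrist [[-0.434, 0.855, 0.285, 563.465], [-0.901, -0.412, -0.136, -256.803], [0.001, -0.316, 0.949, 297.873], [0.0, 0.0, 0.0, 1.0]] [[337.9, 0.0, 274.9], [0.0, 337.9, 209.3], [0.0, 0.0, 1.0]] ['image', 'mtx', 'extrinsics']
side [[0.817, 0.322, -0.478, 107.035], [-0.576, 0.436, -0.691, -553.072], [-0.014, 0.84, 0.542, 675.991], [0.0, 0.0, 0.0, 1.0]] [[475.5, 0.0, 269.8], [0.0, 475.5, 213.6], [0.0, 0.0, 1.0]] ['image', 'mtx', 'extrinsics']
[358 326]
```

View pics/c6.png

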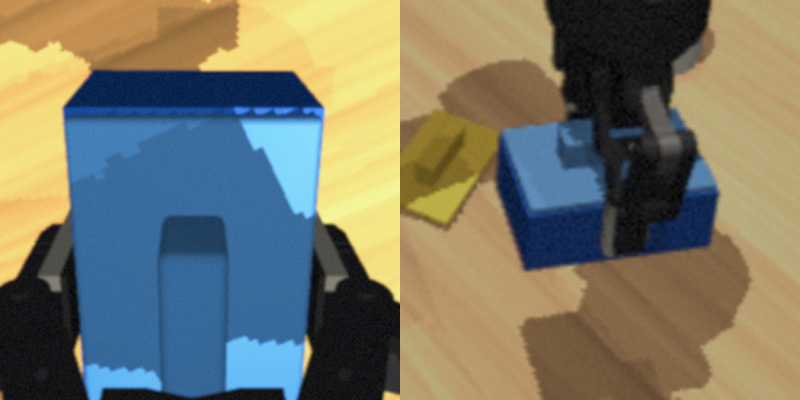

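The closed case is held level with its lid flush, its underside about 15 cm up, and the arm is still.

```bash
python3 -c "
from bench import *
print(job_done())"
```

```text
the job is handed in; nothing more can be done
None
```

I put the lid on the soap case, let go of it, then gripped the closed case by its body and lifted it straight up. I handed in at about 12.6 s with the arm still holding it.

**Last checks:**
- **Lid:** the wrist and side views show it square and flush on the rim with no gap. It met resistance at z = 54.7 mm, against 54.9 mm expected for fully home.
- **Height:** the case's underside is about 149 mm above the shelf, worked out from the tool's rise.
- **Hold:** the tool is level and the joints were almost still (0.003 rad/s or less). The grip reads 57.3 mm on the 58 mm body, and the load of about 2.2 N is at the low end of the case's expected weight.
- **Other objects:** I did not take a final picture of the jar, tin, pegboard or look-alikes. The moves were planned well clear of them, and no force reading suggested contact.

**One disagreement:** the cameras differed by a few millimetres across the case, about 6 mm between the top and wrist views. I measured the lid against the rim in a single wrist picture and shifted it 1.5 mm before lowering it.

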